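# Shut the marked air cock under the sliding cover

### The job

Shut off the marked air valve in the manifold box on the repair table: with the fingertips push the loose steel cover along its guides, all the way aside to its far stop so that the well lies open, then push the marked valve handle, the one with a round disc on its end, clockwise until it is fully shut. Slide the cover, do not lift or tip it, leave the plain handle as it is, and do not pick up or shift anything else on the table. Leave the cover aside, and finish clear of everything.

Things in the scene. Friction and masses are not known exactly. Their poses are not given: they have to be found in the camera images.
- airbox: Air manifold box, grey metal, fixed. 170 mm along its x, 440 along its y, 70 high; origin at the centre of its underside, z up. Its +y half is a solid flat block; its -y half an open well (well). Steel strips 8 mm wide and high stand on all four top edges (to z 78 mm) as guides of the cover; those at the y ends (inner faces at y -212 and +212 mm) are its end stops.
- well (a point): Centre of the floor of the box's well, which holds the two valves; box axes. The well measures 136 mm along x and 202 mm along y inside (box x -68 to +68 mm, y -208 to -6 mm); its floor is 12 mm above the table, its rim 70 mm.
- cover: Loose flat steel plate, 150 mm along x, 210 along y, 5 thick, 0.3 to 0.65 kg, lying on the box top (underside at box z 70 mm) between the guides with 2 mm play. Origin at the centre of its underside, axes as the box's. It starts over the well (origin at box y -106 to -85 mm) and slides in box +y onto the solid half; at the far stop its origin is at box y +107 mm and the well is clear.
- cover_ridge (a point): Middle of the top edge of the cover's upright push ridge: a bar 90 mm along x, 8 mm thick in y, its top edge 27 mm above the plate's upper face (32 mm above its underside), 90 mm from the cover's centre towards -y. A fingertip on its -y side pushes the cover to +y.
- marked_handle (a joint): Angle of the marked valve handle, rad: 0 open (points to box -x), 1.571 fully shut on its stop (points to box +y); it shuts clockwise seen from above, by at most a quarter turn. Starts between 0 and 0.3, stays where it is left, resists with about 0.12 N m. The mark is its shape: a round disc at its end (see marked_tip).
- marked_pivot (a point): On the vertical pivot axis of the marked handle, at its mid thickness, 56 mm above the table. This valve stands at box x 20 mm and box y -157 or -74 mm, the plain one at the other place. Below the handle is a brass valve body of radius 14 mm up to z 34 mm and a stem of radius 9 mm. Axes as the box's.
- marked_tip (a point): Outer end of the marked handle, 59 mm from its pivot, at mid thickness. The handle is a steel bar 12 mm wide ending in a disc 28 mm across whose centre lies 45 mm from the pivot; bar and disc are 12 mm thick (50 to 62 mm above the table).
- plain_handle (a joint): Angle of the other, plain valve handle, rad, same sense (0 open). A straight bar 12 mm wide and 12 mm thick without a disc, on an equal valve. It starts between 0 and 0.3 and is to be left there.
- plain_pivot (a point): On the vertical pivot axis of the plain handle, at mid thickness (box z 56 mm).
- plain_tip (a point): Outer end of the plain handle, 59 mm from its pivot, at mid thickness.
- adapter: Bystander: pale blue plastic record adapter, a ring 38 mm across, 18 mm high, lying on the table in front of the box's solid half. Origin at the centre of its underside.
- coil: Bystander: copper solenoid coil, upright, 39 mm across, 40 mm high, in front of the box. Origin at the centre of its underside.
- counterweight: Bystander: turned steel tone-arm counterweight, 34 mm across, 34 mm high, behind the box's well. Origin at the centre of its underside.
- cup: Bystander: tin cup, 80 mm across the rim, 60 mm high, behind the box's solid half, with the two bulbs in it. Origin at the centre of its underside.
- bulb1: Bystander: amber bulb, 21 mm across, 46 mm high, standing in the tin cup. Origin at its foot.
- bulb2: Bystander: the other amber bulb, the same size, in the tin cup. Origin at its foot.
- screwdriver: Bystander: screwdriver lying on the table at the right front, about 200 mm long, lying along its x.
- platter_rim (a point): Bystander: a dot on the top of the cast-iron turntable platter (180 mm across, top 47 mm above the table, free to spin on its hub, right of the box), 75 mm from its centre.

How it is judged:
By the outcome, as a careful person would: the job done as asked, in the order asked, and still so for the second after the job is handed in, with the robot touching nothing.
It also fails if it takes over 51 s, if anything falls off the work surface, if the arm or the gripper's body presses on something with over 40 N, if the wrist force passes 120 N, or if a joint passes its speed limit or range.

### The arm

A 6-joint arm with a two-finger parallel gripper is mounted at the origin on the work surface. World frame = base frame: x ahead of the robot, y to its left, z up, the work surface at z = 0. Lengths are in mm, angles in rad, forces in N, time in s.
With the tool pointing down it reaches from about 350 to 875 mm from the base axis. Payload 4.2 kg.
Tool frame: the origin (TCP) lies between the finger pads; the fingertips stand 25 mm ahead of it and the grasp point (between the pads) lies 6 mm ahead of it; z points along the fingers, y is the line along which they close (so a half turn about z gives the same grasp; the last joint's range is limited). The gripper opens to 85 mm and grips with 20 to 120 N. Pads are 22 mm wide; open, the fingers measure 114 mm over their backs; the gripper's body (76 mm by 85 mm) begins 54 mm behind the grasp point. The pads swing forward as they close: fully open they stand 13 mm farther back than shut.
Start: joints at [-0.931, 0.385, 0.008, 0, -1.194, -0.259], TCP at [232.303, -580.202, 256.312] pointing down, gripper open.
Joint ranges: [-3.14, 3.14], [-1.21, 2.06], [-1.07, 1.41], [-3.16, 2.05], [-2.99, -0.16], [-3.1, 3.1]. Speed limits (rad/s): [2.79, 2.79, 3.14, 3.14, 3.14, 3.14].

### API

Orientations are given as a unit quaternion [x, y, z, w].
In Python, from bench import read_state, get_image, job_done gives the robot as it stands.
- The arm moves only by the tool play_rows, never from a script. Its argument "series" is a list of rows, each a list of 6 numbers: the shift along the world's x, y, z in mm, then the turn, a rotation vector about the world's x, y, z in units of 6 degrees (1.0 is 6 degrees). A call has 1 to 20 rows; each row shifts and turns the commanded pose from where the row before left it; what a row does not reach is not made up. A row lasts 1/12 s, in which the tool goes at most 41.7 mm and 7.16 degrees, less where a joint would pass 70% of its speed; a pose out of reach is approached as far as the arm can. A call is refused whole if a number of a shift passes 41.7 or a number of a turn 1, either way. A call with a gripper value outside its range is refused whole. "gripper" is the opening, from 0 (shut) to 1 (fully open), set as the call begins (left out, the last holds). The fingers move at their own pace and stop on an object; the grip force is fixed at half the most. Time passes only in rows, so rows that do not move let the fingers close. It gives the time, the measured TCP pose, the force, the opening and the grip force at its end, in the units of the state.
- read_state(): the state, without advancing time (a new reading comes with each control period).
- get_image(name): name is "scene" or "top" or "wrist"; returns a dict with "image" (400x640x3 uint8, red, green, blue), "fx", "fy", "cx", "cy" (pixels), "eye" and "rotation" of the camera in the world. Camera axes: x right, y down, z forward; pixel columns grow to the right and rows downward; lengths in mm; the calibration is good to about 2 mm. A picture is of the moment at which its call begins. There is no depth.
- job_done(): hands the job in; it is judged then, once.
The state is a dict: "clock": time; "joints": joint angles; "joint_vel": joint speeds; "joint_efforts": joint torques, N m; "position": TCP position; "ee_rot": TCP orientation; "contact_force": force on the tool from outside, world axes, zero at the start; "wrist_torque": the same for the moment, N m; "gripper_width": finger opening in mm; "grasp_force": force on a finger pad.
Only numpy, scipy, OpenCV 4.12 (cv2) and the standard library are available. Lean on these libraries where they do the work, as an engineer would, in place of code of your own. Each camera call takes 0.05 s, during which the arm holds its last target. There are 200 camera calls.

## Working session

There is one attempt and no reset: what is moved stays moved. The work goes in short steps, Python scripts to look and compute and a tool call to move; the robot and the scene stay as the last step left them, time stands still between calls to the robot, and variables do not carry over. Pictures are saved under pics/ and viewed, at most 10 in all, crops included, and the job is handed in when it is done.

Besides the shell and the picture viewer there is one more tool, called after ">>>" as a command line: name --pt "numbers of a row" for each row, then --argument value for the rest. play_rows: Moves the arm, as the interface text tells. Its arguments: {"type":"object","properties":{"series":{"type":"array","items":{"type":"array","items":{"type":"number"}}},"gripper":{"type":"number"}},"required":["series"]}

```bash
mkdir -p pics; cat > h.py <<'E'
import numpy as np,cv2
from bench import read_state,get_image,job_done
def snap(cam,name):
    d=get_image(cam); cv2.imwrite(f'pics/{name}.png',cv2.cvtColor(np.array(d['image'],np.uint8),cv2.COLOR_RGB2BGR))
    np.savez(f'pics/{name}.npz',**{k:v for k,v in d.items() if k!='image'}); return d
def ray(n,u,v,z):
    d=np.load(f'pics/{n}.npz'); r=d['rotation']@np.array([(u-d['cx'])/d['fx'],(v-d['cy'])/d['fy'],1]); e=d['eye']
    return e+r*(z-e[2])/r[2]
def proj(n,p):
    d=np.load(f'pics/{n}.npz'); c=d['rotation'].T@(np.array(p)-d['eye']); return c[0]/c[2]*d['fx']+d['cx'],c[1]/c[2]*d['fy']+d['cy']
E
python3 -c "
from h import *
for c in('top','scene'):
    d=snap(c,c+'0');print(d['eye'],d['rotation'],d['fx'])
print(read_state())"
```

```text
[ 341.1790802  -132.15131784 1363.8145703 ] [ 0.70546835 -0.70432692  0.04894752 -0.061985  ] 513.4582609496475
[915.35938893 339.8843053  904.8991588 ] [ 0.30140932  0.89951765 -0.29822316 -0.10527751] 421.55423324805236
{'clock': 0.1, 'joints': array([-9.31409316e-01,  3.85476368e-01,  6.78478506e-03, -4.17046286e-04,
       -1.19399339e+00, -2.58588231e-01]), 'joint_vel': array([-0.00062097, -0.00026968,  0.00264631,  0.00191781, -0.00164033,
        0.00088852]), 'joint_efforts': array([ 3.01748842e-04, -3.93317127e+01,  1.88929510e+01,  4.19799015e+00,
       -2.57104533e-03,  1.00559356e-05]), 'position': array([ 232.12814333, -579.79899184,  255.34429776]), 'ee_rot': array([-1.89175475e-01,  9.81942824e-01,  9.34857558e-04, -2.35275440e-04]), 'contact_force': array([-0.37277625, -0.24286344,  0.08359806]), 'wrist_torque': array([-0.02239725, -0.03133753, -0.00913285]), 'grasp_force': 0.0, 'gripper_width': 85.49583944997413}
```

View pics/top0.png

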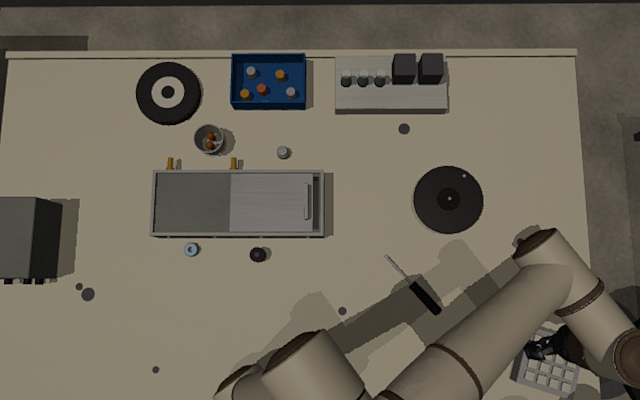

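View pics/scene0.png

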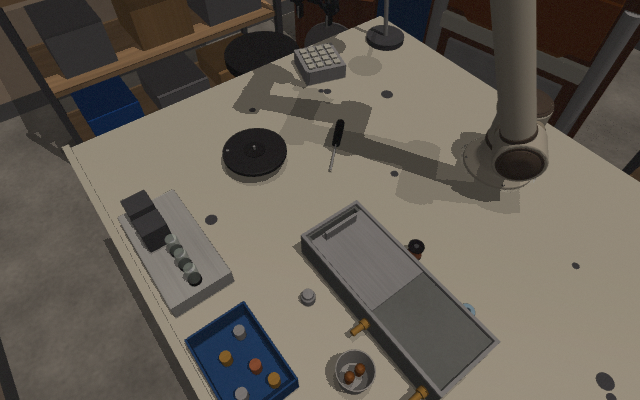

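The top view shows the box spanning about px (152,170)–(326,237), with the cover on its right half and the ridge at (308,201). The bystanders stand clear of the box. I'll zoom in and compute positions.

```bash
python3 - <<'E'
s=open('h.py').read()
s=s.replace("from bench","from scipy.spatial.transform import Rotation as R\nfrom bench").replace("d['rotation']@","R.from_quat(d['rotation']).as_matrix()@").replace("d['rotation'].T@","R.from_quat(d['rotation']).as_matrix().T@")
open('h.py','w').write(s)
from h import *
im=cv2.imread('pics/top0.png')[155:250,140:340]
cv2.imwrite('pics/c0.png',cv2.resize(im,None,fx=4,fy=4,interpolation=cv2.INTER_CUBIC))
for p in [(152,170),(326,170),(324,237),(151,237),(308,201)]: print(p,ray('top0',*p,78).round(1))
E
```

```text
(152, 170) [628.4 338.6  78. ]
(326, 170) [ 627.9 -109.9   78. ]
(324, 237) [ 456.  -105.4   78. ]
(151, 237) [455.4 331.5  78. ]
(308, 201) [547.5 -64.4  78. ]
```

View pics/c0.png

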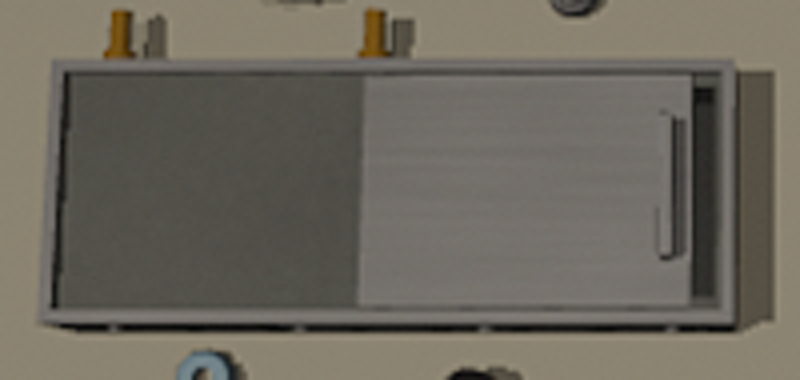

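The crop shows box top corners at (52,60), (735,60), (738,325) and (40,323). The cover spans x 360–691, and the ridge x 658–685, y 115–258.

```bash
python3 - <<'E'
from h import *
f=lambda u,v,z: ray('top0',140+(u-1.5)/4,155+(v-1.5)/4,z)
P=np.array([f(*p,78) for p in [(52,60),(735,60),(738,325),(40,323)]])
print(P.round(1))
B=np.array([[85,220],[85,-220],[-85,-220],[-85,220]])
H=B;W=P[:,:2]; c=W.mean(0)
a=H[:,0]+1j*H[:,1]; w=(W-c)[:,0]+1j*(W-c)[:,1]
s=(np.conj(a)*w).sum()/(abs(a)**2).sum(); th=np.angle(s); print('c',c,'yaw',np.degrees(th),'scale',abs(s))
Rm=np.array([[np.cos(th),-np.sin(th)],[np.sin(th),np.cos(th)]])
for n,p,z in [('coverL',(360,190),75),('coverR',(691,190),75),('ridgetop a',(663,113),102),('ridge b',(660,258),102),('ridge b2',(672,258),102)]:
    q=f(*p,z); print(n,q.round(1),((q[:2]-c)@Rm).round(1))
E
```

```text
[[ 629.4  337.1   78. ]
 [ 628.9 -103.2   78. ]
 [ 458.9 -105.7   78. ]
 [ 459.5  335.2   78. ]]
c [544.15671779 115.84710737] yaw 0.03295556604058268 scale 1.001045783719283
coverL [545.  135.7  75. ] [ 0.9 19.9]
coverR [545.1 -75.4  75. ] [   0.8 -191.3]
ridgetop a [589.6 -58.7 102. ] [  45.4 -174.6]
ridge b [498.2 -57.7 102. ] [ -46.1 -173.5]
ridge b2 [498.2 -65.1 102. ] [ -46.1 -181. ]
```

Box centre is near (544,116) with yaw about 0, and the ridge's -y face is near y=-64. I'll move above the spot behind the ridge, gripper shut and tool y along world x.

>>> play_rows --pt "19.5 30 0 0 0 0.71" --pt "19.5 30 0 0 0 0.71" --pt "19.5 30 0 0 0 0.71" --pt "19.5 30 0 0 0 0.71" --pt "19.5 30 0 0 0 0.71" --pt "19.5 30 0 0 0 0.71" --pt "19.5 30 0 0 0 0.71" --pt "19.5 30 0 0 0 0.71" --pt "19.5 30 0 0 0 0.71" --pt "19.5 30 0 0 0 0.71" --pt "19.5 30 0 0 0 0.71" --pt "19.5 30 0 0 0 0.71" --pt "19.5 30 0 0 0 0.71" --pt "19.5 30 0 0 0 0.71" --pt "19.5 30 0 0 0 0.71" --pt "19.5 30 0 0 0 0.71" --pt "0 0 0 0 0 0" --pt "0 0 0 0 0 0" --gripper 0

```text
clock: 1.6
position: [544.8, -98.6, 255.4]
ee_rot: [0.708, -0.706, -0.001, 0.001]
contact_force: [-0.9, -0.1, -0.4]
gripper_width: 0.1
grasp_force: 0.0
```

>>> play_rows --pt "0 -4 -25 0 0 0" --pt "0 0 -25 0 0 0" --pt "0 0 -25 0 0 0" --pt "0 0 -25 0 0 0" --pt "0 0 -20 0 0 0" --pt "0 0 -10 0 0 0" --pt "0 0 -8 0 0 0" --pt "0 0 0 0 0 0" --pt "0 0 0 0 0 0"

```text
clock: 2.35
position: [544.7, -104.6, 118.9]
ee_rot: [-0.707, 0.707, -0.0, 0.0]
contact_force: [0.5, 0.0, 0.2]
gripper_width: 0.4
grasp_force: 0.0
```

```bash
python3 - <<'E'
from h import *
snap('wrist','w1');snap('scene','s1')
a=cv2.resize(cv2.imread('pics/s1.png')[160:340,260:500],None,fx=2.2,fy=2.2); b=cv2.resize(cv2.imread('pics/w1.png'),(272,170))
o=np.zeros((570,528,3),np.uint8);o[:a.shape[0],:a.shape[1]]=a;o[400:570,:272]=b;cv2.imwrite('pics/v1.png',o)
E
```

```text
(no output)
```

View pics/v1.png

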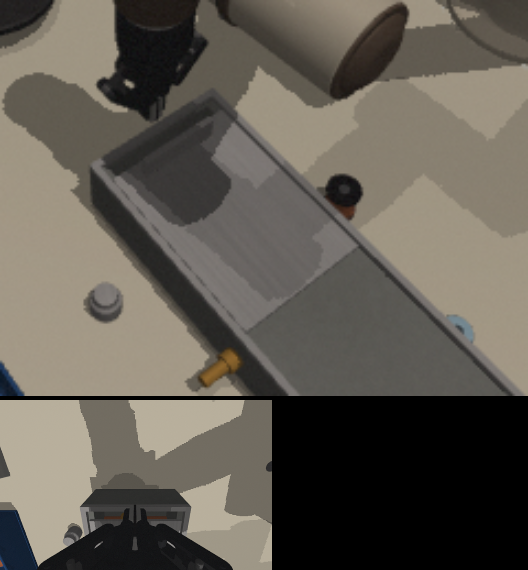

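The closed fingertips hover over the end strip, behind the ridge (crop pixel ~(155,115)). I'll lower 8 mm and push.

>>> play_rows --pt "0 0 -8 0 0 0" --pt "0 6 0 0 0 0" --pt "0 6 0 0 0 0" --pt "0 6 0 0 0 0" --pt "0 5 0 0 0 0" --pt "0 4 0 0 0 0" --pt "0 4 0 0 0 0" --pt "0 4 0 0 0 0" --pt "0 4 0 0 0 0" --pt "0 4 0 0 0 0" --pt "0 6 0 0 0 0" --pt "0 6 0 0 0 0" --pt "0 6 0 0 0 0" --pt "0 6 0 0 0 0"

```text
clock: 3.62
position: [544.4, -36.7, 110.5]
ee_rot: [-0.707, 0.707, -0.0, 0.0]
contact_force: [0.4, -2.6, 2.7]
gripper_width: 0.0
grasp_force: 1.8
```

>>> play_rows --pt "0 7 0 0 0 0" --pt "0 8 0 0 0 0" --pt "0 8 0 0 0 0" --pt "0 8 0 0 0 0" --pt "0 8 0 0 0 0" --pt "0 8 0 0 0 0" --pt "0 8 0 0 0 0" --pt "0 8 0 0 0 0" --pt "0 8 0 0 0 0" --pt "0 8 0 0 0 0" --pt "0 8 0 0 0 0" --pt "0 8 0 0 0 0" --pt "0 8 0 0 0 0" --pt "0 8 0 0 0 0" --pt "0 7 0 0 0 0" --pt "0 5 0 0 0 0" --pt "0 4 0 0 0 0" --pt "0 3 0 0 0 0" --pt "0 3 0 0 0 0" --pt "0 0 0 0 0 0"

```text
clock: 5.28
position: [544.2, 96.5, 110.1]
ee_rot: [-0.707, 0.707, 0.0, 0.0]
contact_force: [0.6, -0.6, -0.6]
gripper_width: -0.2
grasp_force: 0.5
```

>>> play_rows --pt "0 3 0 0 0 0" --pt "0 3 0 0 0 0" --pt "0 3 0 0 0 0" --pt "0 2 0 0 0 0"

```text
clock: 5.62
position: [544.2, 107.1, 110.1]
ee_rot: [-0.707, 0.707, 0.0, -0.0]
contact_force: [-0.4, -2.7, 1.0]
gripper_width: -0.1
grasp_force: 1.5
```

>>> play_rows --pt "0 3 0 0 0 0" --pt "0 2 0 0 0 0" --pt "0 2 0 0 0 0" --pt "0 1 0 0 0 0"

```text
clock: 5.95
position: [544.2, 115.1, 110.1]
ee_rot: [-0.707, 0.707, 0.0, -0.0]
contact_force: [-0.6, -2.3, 0.1]
gripper_width: 0.2
grasp_force: 1.2
```

>>> play_rows --pt "0 1 0 0 0 0" --pt "0 1 0 0 0 0" --pt "0 1 0 0 0 0"

```text
clock: 6.2
position: [544.1, 117.9, 110.1]
ee_rot: [-0.707, 0.707, 0.0, -0.0]
contact_force: [-0.6, -1.8, -0.9]
gripper_width: 0.1
grasp_force: 1.0
```

>>> play_rows --pt "0 1 0 0 0 0" --pt "0 1 0 0 0 0" --pt "0 0.5 0 0 0 0" --pt "0 0 0 0 0 0"

```text
clock: 6.53
position: [544.3, 120.5, 110.3]
ee_rot: [-0.707, 0.707, 0.0, -0.0]
contact_force: [-0.3, -1.7, 0.0]
gripper_width: 0.0
grasp_force: 0.7
```

>>> play_rows --pt "0 1 0 0 0 0" --pt "0 0.5 0 0 0 0" --pt "0 0 0 0 0 0"

```text
clock: 6.78
position: [544.3, 120.7, 110.3]
ee_rot: [-0.707, 0.707, -0.0, -0.001]
contact_force: [0.7, -5.6, -0.6]
gripper_width: -0.1
grasp_force: 3.1
```

>>> play_rows --pt "0 1 0 0 0 0" --pt "0 0 0 0 0 0"

```text
clock: 6.95
position: [544.2, 120.8, 110.3]
ee_rot: [-0.707, 0.707, -0.001, -0.002]
contact_force: [2.3, -9.5, -1.6]
gripper_width: 0.2
grasp_force: 4.8
```

>>> play_rows --pt "0 -6 0 0 0 0" --pt "0 -14 0 0 0 0" --pt "0 -20 20 0 0 0" --pt "0 -30 25 0 0 0" --pt "0 -30 25 0 0 0" --pt "0 -30 25 0 0 0" --pt "0 -30 25 0 0 0" --pt "0 -40 0 0 0 0" --pt "0 -40 0 0 0 0" --pt "0 0 0 0 0 0" --pt "0 0 0 0 0 0"

```text
clock: 7.87
position: [544.0, -119.4, 230.6]
ee_rot: [-0.706, 0.709, -0.0, 0.001]
contact_force: [-0.2, 0.6, 0.2]
gripper_width: -0.1
grasp_force: 0.0
```

```bash
python3 - <<'E'
from h import *
snap('top','t2');snap('scene','s2');snap('wrist','w2')
a=cv2.resize(cv2.imread('pics/t2.png')[155:250,140:340],None,fx=4,fy=4,interpolation=cv2.INTER_CUBIC)
b=cv2.imread('pics/s2.png')[190:390,280:520]; c=cv2.resize(cv2.imread('pics/w2.png'),(320,200))
o=np.zeros((590,800,3),np.uint8);o[:380]=a;o[385:585,:240]=b;o[385:585,250:570]=c;cv2.imwrite('pics/v2.png',o)
print(read_state()['position'])
E
```

```text
[ 544.35225979 -116.65706697  230.3315539 ]
```

View pics/v2.png

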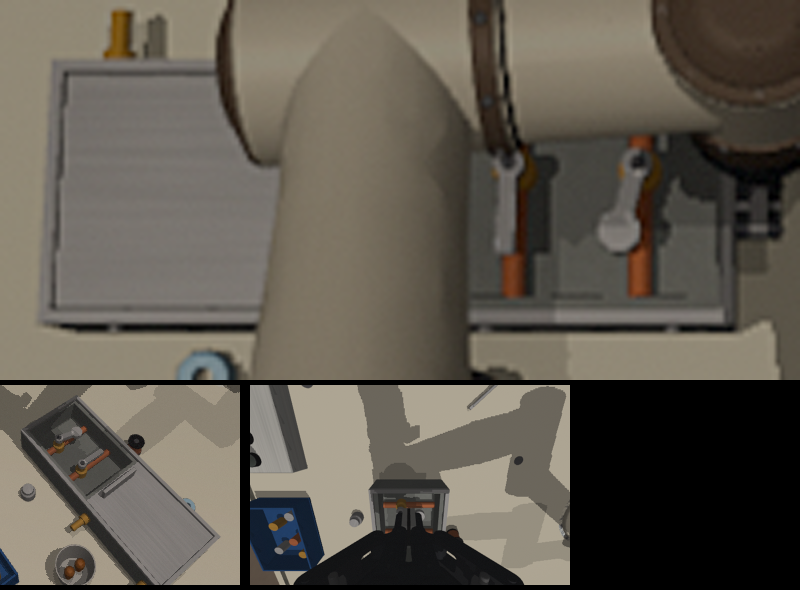

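The cover is at its stop (left gap closed) and the well is open. The marked valve is the one at box y -157, with its disc at crop (618,230) and pivot at (638,160). The plain handle tip is at (507,250).

```bash
python3 - <<'E'
from h import *
f=lambda u,v,z: ray('t2',140+(u-1.5)/4,155+(v-1.5)/4,z).round(1)
for n,p in dict(piv=(638,160),disc=(620,230),ppiv=(509,160),ptip=(506,252)).items(): print(n,f(*p,62))
print(f(52,190,78),f(66,190,75))
E
```

```text
piv [566.7 -40.6  62. ]
disc [521.2 -29.5  62. ]
ppiv [566.7  42.7  62. ]
ptip [506.9  43.4  62. ]
[544.5 332.3  78. ] [545.  324.4  75. ]
```

>>> play_rows --pt "-12 27 0 0 0 0" --pt "-12 26 0 0 0 0" --pt "0 0 -20 0 0 0" --pt "0 0 -30 0 0 0" --pt "0 0 -30 0 0 0" --pt "0 0 -20 0 0 0" --pt "0 0 -10 0 0 0" --pt "0 0 0 0 0 0" --pt "0 0 0 0 0 0"

```text
clock: 8.77
position: [520.9, -63.5, 120.7]
ee_rot: [0.708, -0.707, 0.0, -0.0]
contact_force: [1.0, 0.4, 0.1]
gripper_width: -0.2
grasp_force: 0.0
```

```bash
python3 - <<'E'
from h import *
snap('scene','s3')
print(read_state()['position'])
cv2.imwrite('pics/v3.png',cv2.resize(cv2.imread('pics/s3.png')[190:310,290:450],None,fx=4,fy=4,interpolation=cv2.INTER_CUBIC))
E
```

```text
[521.44752435 -63.57957155 121.47301583]
```

View pics/v3.png

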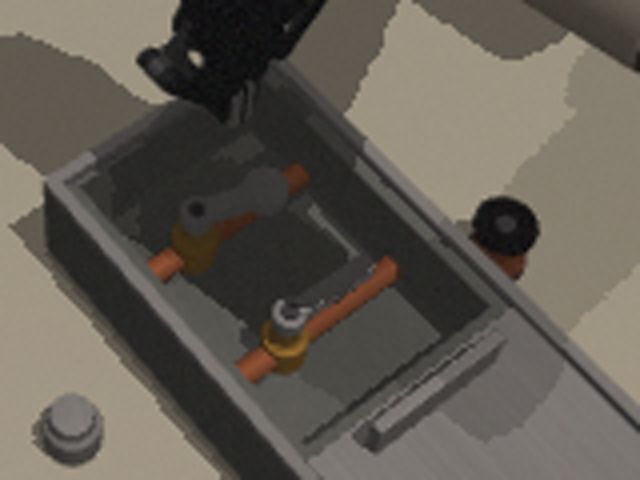

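The fingertips (crop ~(235,120)) hang over the clear space between the end wall and the disc at (265,190). I'll descend there and begin the sweep.

>>> play_rows --pt "0 0 -20 0 0 0" --pt "0 0 -20 0 0 0" --pt "0 0 -8 0 0 0" --pt "0 0 0 0 0 0" --pt "-1 4 0 0 0 0" --pt "-1 4 0 0 0 0" --pt "-1 4 0 0 0 0" --pt "-1 4 0 0 0 0" --pt "-1 4 0 0 0 0"

```text
clock: 9.57
position: [516.9, -43.9, 73.6]
ee_rot: [0.707, -0.707, 0.002, -0.001]
contact_force: [3.1, -4.1, 1.6]
gripper_width: -0.0
grasp_force: 2.0
```

>>> play_rows --pt "0 3 0 0 0 0" --pt "0 3 0 0 0 0" --pt "0 3 0 0 0 0" --pt "0.5 3 0 0 0 0" --pt "0.5 3 0 0 0 0" --pt "1 3 0 0 0 0" --pt "1.5 3 0 0 0 0" --pt "1.5 3 0 0 0 0" --pt "1.5 2.5 0 0 0 0" --pt "2 2.5 0 0 0 0" --pt "2 2.5 0 0 0 0" --pt "2 2.5 0 0 0 0" --pt "2 2 0 0 0 0"

```text
clock: 10.65
position: [529.2, -8.2, 71.9]
ee_rot: [-0.707, 0.707, 0.001, -0.001]
contact_force: [-0.7, -3.8, 0.3]
gripper_width: 0.1
grasp_force: 1.8
```

>>> play_rows --pt "2 1.5 0 0 0 0" --pt "2 1.5 0 0 0 0" --pt "2 1 0 0 0 0" --pt "1 1 0 0 0 0" --pt "0 0 0 0 0 0"

```text
clock: 11.07
position: [536.9, -2.9, 72.1]
ee_rot: [-0.707, 0.707, 0.0, 0.0]
contact_force: [-2.3, -1.5, -1.3]
gripper_width: -0.1
grasp_force: 1.1
```

>>> play_rows --pt "1.5 0.5 0 0 0 0" --pt "1.5 0.5 0 0 0 0" --pt "1 0 0 0 0 0" --pt "0 0 0 0 0 0"

```text
clock: 11.4
position: [537.7, -2.9, 71.8]
ee_rot: [-0.707, 0.708, 0.002, -0.003]
contact_force: [-8.2, -1.2, 4.2]
gripper_width: 0.2
grasp_force: 4.3
```

>>> play_rows --pt "1 0 0 0 0 0" --pt "1 0 0 0 0 0" --pt "0 0 0 0 0 0"

```text
clock: 11.65
position: [538.1, -3.0, 71.6]
ee_rot: [-0.707, 0.708, 0.003, -0.004]
contact_force: [-12.0, -0.6, 6.7]
gripper_width: 0.2
grasp_force: 5.9
```

The handle is on its stop: 12 N against about 3 N of valve resistance. I'll back off, rise and leave.

>>> play_rows --pt "-5 0 0 0 0 0" --pt "-7 -2 0 0 0 0" --pt "-5 -2 0 0 0 0" --pt "0 0 20 0 0 0" --pt "0 0 30 0 0 0" --pt "0 0 40 0 0 0" --pt "0 0 40 0 0 0" --pt "0 0 40 0 0 0" --pt "0 -40 0 0 0 0" --pt "0 -40 0 0 0 0" --pt "0 -40 0 0 0 0" --pt "0 -40 0 0 0 0" --pt "0 -40 0 0 0 0" --pt "0 -40 0 0 0 0" --pt "0 -40 0 0 0 0" --pt "0 -40 0 0 0 0" --pt "0 0 0 0 0 0" --pt "0 0 0 0 0 0"

```text
clock: 13.15
position: [525.9, -328.4, 241.9]
ee_rot: [-0.706, 0.709, -0.001, 0.0]
contact_force: [0.2, 0.3, 0.1]
gripper_width: 0.2
grasp_force: 0.0
```

```bash
python3 - <<'E'
from h import *
snap('top','t4');snap('scene','s4')
print(read_state()['position'],read_state()['contact_force'])
a=cv2.imread('pics/s4.png')[190:390,280:520]
b=cv2.imread('pics/t4.png')[155:250,140:340]
cv2.imwrite('pics/v4.png',np.vstack([cv2.resize(b,(600,285),interpolation=cv2.INTER_CUBIC),cv2.copyMakeBorder(cv2.resize(a,(372,310)),0,0,0,228,0)]))
f=lambda u,v,z: ray('t4',140+u/3,155+v/3,z).round(1)
E
```

```text
[ 526.05343215 -326.08914107  242.35594755] [-0.30890993 -0.03295022  0.11304081]
```

View pics/v4.png

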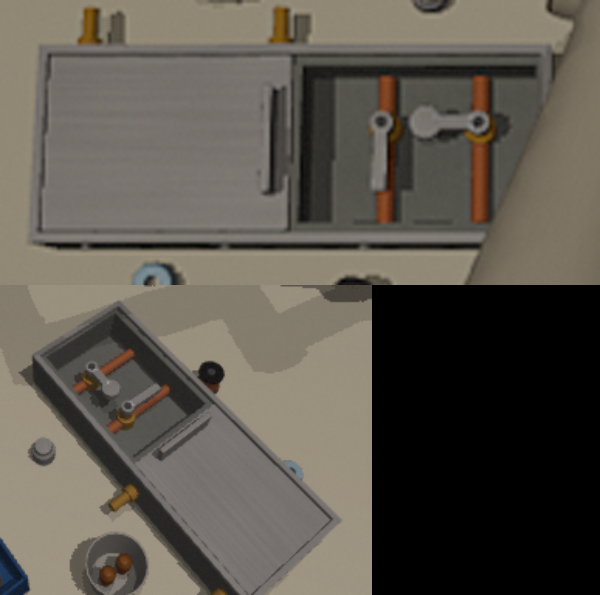

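The marked handle (disc at (425,122), pivot at (478,122)) points straight along box +y, so it is fully shut. The plain handle is unchanged, the cover is against its far stop, and the bystanders near the box are in place.

```bash
python3 -c "
from bench import job_done
print(job_done())"
```

```text
the job is handed in; nothing more can be done
None
```

The job is handed in: the cover is slid to its far stop, the marked valve is fully shut, the plain handle is unmoved, and the arm finished clear at about 13 s of the 51 s allowed.

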